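Load the orbital shaker and set its speed dial

TASK

Stand the conical flask from the worktop upright in the empty half of the shaker's platform, between the two bars beside the flask that is already there, and let go of it. Push the front bar back along its rails until both flasks are held snugly against the rear bar. Only then turn the speed dial until its white pointer line is at the tip of the steel index rider on the scale; leave the rider where it is, keep both flasks upright and do not disturb the things standing around.

Things in the scene. Friction and masses are not known exactly. Their poses are not given: they have to be found in the camera images.
- shaker: Fixed orbital shaker, white housing 240 wide, about 310 deep; its position and yaw vary. Origin at worktop level: x is its depth towards the rear (away from the robot at yaw 0), y its left, z up. Square platform with black rubber mat, mat top 90 above the worktop, x -45 to 145, y +-101 between two low side rails. In front of it a console with a panel that slopes up to the rear at 20 deg.
- free_place (a point): Point on the mat (90 above the worktop) in the middle of the platform's empty half, y = -55 in the shaker's frame, 50 in front of the rear bar's axis. Flask bases are 66 across and the gap between the bars is at least 99 at the start.
- rear_bar (a point): Middle of the fixed rear holding bar: a level grey sleeved rod, 14 thick, along the shaker's y, 208 long, its axis 24 above the mat (114 above the worktop), at x = 100 in the shaker's frame. Frame axes as the shaker's.
- bar_mid (a point): Middle of the sliding front holding bar, on its axis: same rod, parallel to the rear bar, 24 above the mat. It runs between two steel carriages on the side rails at y = +-112, black screw heads up to 18 above the bar's axis. It may be pushed to the rear anywhere along its front, e.g. with shut fingers between the two flasks, and stays where it is left. Frame axes as the shaker's.
- front_bar (a joint): Slide of the front bar in m: 0 foremost (axis at x = -25 in the shaker's frame), growing to the rear, at most 0.075; starts at 0 to 0.012. About 3 N moves it. It comes up hard against the flasks at about 0.048 to 0.052 once both also touch the rear bar.
- flask: Clear glass conical (Erlenmeyer) flask on the worktop, about 0.1 kg: base 66 across, 116 tall, tapering to a 26 wide neck between 85 and 107 up, with a 35 wide rim at the top. Origin at the centre of its underside, z up. Grasp the neck, about 95 above the base. At the height of the bars it is about 31 from its axis to the glass.
- loaded_flask: An equal flask already standing on the platform's other half (y = 45 to 62 in the shaker's frame), its glass 2 to 10 from the rear bar. Origin at the centre of its underside.
- dial_grip (a point): On the axis of the speed dial, 28 above the panel (the height to grip). z is the dial's axis, out of the panel: tilted 20 deg from vertical towards the shaker's front. The dial turns about it. Black fluted grip 41 across, from 9 to 36 above the panel, over a 62 wide, 8 high skirt. Keep the fingertips at least 8 above the panel, so as not to move the rider.
- speed_dial (a joint): Angle of the dial in rad, 0 to 4.71, growing clockwise seen from above. At 0 its pointer looks to the front left of the shaker (half past seven on a clock face seen from the robot). Friction about 0.06 N m; it stays where it is left. Starts at 0.05 to 0.6.
- dial_pointer (a point): End of the white pointer line on the rim of the dial's skirt, 32 from the dial's axis.
- index_rider (a joint): Angle of the index rider on the same scale as the dial's  the dial is set when both joints read the same. 1.4 to 2.9; not to be moved.
- index_tip (a point): Tip of the steel index rider, a 15 long arrow-shaped tab that rides on the dial's scale just outside the skirt and points at the dial's axis; the point lies 32 from that axis. It stands at most 6 above the panel.
- wash_bottle: Bystander: white wash bottle, 72 wide, 213 tall, behind the flask. Origin at the centre of its underside.
- countdown_timer: Bystander: small white timer, 62 x 34, 40 tall, at the front of the worktop. Origin at the centre of its underside.
- plastic_beaker: Bystander: plastic beaker, 76 wide, 99 tall, left of the shaker. Origin at the centre of its underside.
Mind the look-alikes: they are no part of the job. What is shaped like the flask but pink is not meant. Leave any purple look-alike of the loaded_flask alone.

How it is judged (in metres and radians):
On the way, in this order (a step that is already met when the one before it is completed fails the run):
1. the flask stands upright in the empty half of the platform, between the bars, released (y of flask in the frame of shaker between -0.082 and -0.022 m and x of flask in the frame of shaker between 0 and 0.09 m and z of flask in the frame of shaker between 0.086 and 0.094 m and angle between flask's own z axis and vertical below 0.07 rad and contact force between the fingers and flask below 0.2 N), for 0.2 s.
2. the front bar holds both flasks snugly against the rear bar (y of flask in the frame of shaker between -0.082 and -0.022 m and x of flask in the frame of shaker between 0 and 0.09 m and z of flask in the frame of shaker between 0.086 and 0.094 m and angle between each of flask, loaded_flask's own z axis and vertical below 0.07 rad and y of loaded_flask in the frame of shaker between 0.022 and 0.085 m and x of loaded_flask in the frame of shaker between 0 and 0.09 m and z of loaded_flask in the frame of shaker between 0.086 and 0.094 m and x of each of flask, loaded_flask in the frame of bar_mid below 0.0405 m and x of each of flask, loaded_flask in the frame of rear_bar above -0.0405 m), for 0.2 s.
3. the dial's pointer is at the index rider (distance between dial_pointer and index_tip below 0.0035 m), for 0.2 s.
At the end, for the whole second after the job is handed in: Both flasks stand upright and at rest side by side on the platform, each within about 2.5 mm of touching both bars; the dial's pointer end is within 3.5 mm (about 6 degrees) of the index rider's tip (all of step 2 and distance between dial_pointer and index_tip below 0.0035 m and linear speed of each of flask, loaded_flask below 0.02 m/s).
It fails at once if a flask is tipped by more than 35 degrees (angle between any of flask, loaded_flask's own z axis and vertical above 0.6 rad).
It fails at once if the index rider is shifted by more than 3 mm (distance of index_tip from where it was at the start of the episode above 0.003 m).
It fails at once if the wash bottle, timer or plastic beaker is pushed by more than 25 mm (distance of any of wash_bottle, countdown_timer, plastic_beaker from where it was at the start of the episode above 0.025 m).
It also fails if it takes over 72 s, if anything falls off the work surface, if the arm or the gripper's body presses on something with over 40 N, if the wrist force passes 120 N, or if a joint passes its speed limit or range.

ROBOT

A 6-joint arm with a two-finger parallel gripper is mounted at the origin on a cart in front of the work surface, level with it; the furniture and walls round the work are solid. World frame = base frame: x ahead of the robot, y to its left, z up, the work surface at z = 0. Lengths are in mm, angles in rad, forces in N, time in s.
With the tool pointing down it reaches from about 300 to 750 mm from the base axis. Payload 8.5 kg.
Tool frame: the origin (TCP) lies at the very end of the fingers, on their centre line; the grasp point (between the pads) lies tcp_to_grasp behind it (tcp_to_grasp is the distance from the TCP to the grasp point, in mm); z points along the fingers, y is the line along which they close (so a half turn about z gives the same grasp; the last joint's range is limited). The gripper opens to 85 mm and grips with 20 to 120 N. Pads are 22 mm wide; open, the fingers measure 114 mm over their backs; the gripper's body (76 mm by 85 mm) begins 54 mm behind the grasp point. The pads swing forward as they close: fully open they stand 13 mm farther back than shut.
Start: joints at [-1.538, 0.381, 1.297, -0, 1.464, -0.215], TCP at [134.895, -533.183, 231.322] pointing down, gripper open.
Joint ranges: [-3.11, 3.11], [-0.89, 2.33], [0.22, 2.48], [-1.42, 4.56], [0.17, 2.85], [-2.88, 2.88]. Speed limits (rad/s): [2.39, 2.39, 3.14, 3.14, 3.14, 3.14].

INTERFACE

Orientations are given as [roll, pitch, yaw] about the fixed x, y, z axes, in that order (R = Rz(yaw) Ry(pitch) Rx(roll)).
In Python, from workcell import * gives the robot as it stands. The module is installed in compiled form; this text tells all that it offers.
- The arm moves only by the tool move_arm, never from a script. Its argument "targets" is one flat list of numbers, 6 for each row, row after row: the shift along the world's x, y, z in mm, then the turn, a rotation vector about the world's x, y, z in rad. A call has exactly 8 rows; each row shifts and turns the commanded pose from where the row before left it; what a row does not reach is not made up. A row lasts 1/12 s, in which the tool goes at most 41.7 mm and 7.16 degrees, less where a joint would pass 70% of its speed; a pose out of reach is approached as far as the arm can. A call is refused whole if a number of a shift passes 41.7 or a number of a turn 0.125, either way. A call with a gripper value outside its range is refused whole. "gripper" is the closure, from -1 (fully open) to 1 (shut), set as the call begins (left out, the last holds). The fingers move at their own pace and stop on an object; the grip force is fixed at half the most. Time passes only in rows, so rows that do not move let the fingers close, or fill a call up. It gives the time, the measured TCP pose, the force, the opening and the grip force at its end, in the units of the state.
- state(): the state, without advancing time (a new reading comes with each control period).
- get_image(name): name is "side" or "top" or "wrist"; returns the picture (420x560x3 uint8, red, green, blue); there is no depth.
- camera_model(name): a dict with "mtx" (3x3 intrinsics, pixels), "view" (4x4, takes a point from world to camera coordinates). Camera axes: x right, y down, z forward; pixel columns grow to the right and rows downward; lengths in mm; the calibration is good to about 2 mm. A picture is of the moment at which its call begins: read the wrist's pose just before it. camera_model takes no time and is no camera call; for the wrist camera it gives the pose at the moment of the call.
- close_job(): hands the job in; it is judged then, once.
The state is a dict: "clock": time; "joint_pos": joint angles; "joint_velocities": joint speeds; "joint_torque": joint torques, N m; "eef_pos": TCP position; "tool_rot": TCP orientation; "wrist_force": force on the tool from outside, world axes, zero at the start; "torque": the same for the moment, N m; "gripper_width": finger opening in mm; "finger_force": force on a finger pad.
Only numpy, scipy, OpenCV 4.12 (cv2) and the standard library are available. Lean on these libraries where they do the work, as an engineer would, in place of code of your own. Each camera call takes 0.05 s, during which the arm holds its last target. There are 200 camera calls.

## Working session

There is one attempt and no reset: what is moved stays moved. The work goes in short steps, Python scripts to look and compute and a tool call to move; the robot and the scene stay as the last step left them, time stands still between calls to the robot, and variables do not carry over. Pictures are saved under pics/ and viewed, at most 10 in all, crops included, and the job is handed in when it is done.

Besides the shell and the picture viewer there is one more tool, called after "Call:" as name(argument=value, ...), one argument or row to a line, values as JSON. move_arm: Moves the arm, as the interface text tells. Its arguments: {"type":"object","properties":{"targets":{"type":"array"},"gripper":{"type":"number"}},"required":["targets"]}

```bash
mkdir -p pics
cat > h.py <<'E'
from workcell import *
import numpy as np, cv2
def save(n,f): 
    im=get_image(n); cv2.imwrite(f,im[:,:,::-1]); return im
def ray(n,u,v,m=None):
    m=m or camera_model(n); K=np.array(m["mtx"]);V=np.array(m["view"])
    d=V[:3,:3].T@np.linalg.inv(K)@[u,v,1]; o=-V[:3,:3].T@V[:3,3]; return o,d/np.linalg.norm(d)
def onz(n,u,v,z,m=None):
    o,d=ray(n,u,v,m); return o+d*(z-o[2])/d[2]
def proj(n,p,m=None):
    m=m or camera_model(n); K=np.array(m["mtx"]);V=np.array(m["view"])
    c=V[:3,:3]@np.array(p,float)+V[:3,3]; q=K@c; return q[:2]/q[2]
E
python3 - <<'E'
from h import *
a=save("side","pics/s0.png");b=save("top","pics/t0.png")
for n in("side","top"):
    m=camera_model(n);print(n,np.round(np.array(m["mtx"]),1).tolist(),np.round(np.array(m["view"]),3).tolist())
s=state();print(s)
E
```

```text
side [[474.1, 0.0, 280.9], [0.0, 474.1, 206.5], [0.0, 0.0, 1.0]] [[0.825, -0.565, 0.016, -410.592], [-0.293, -0.452, -0.843, 227.549], [0.483, 0.69, -0.538, 1290.419], [0.0, 0.0, 0.0, 1.0]]
top [[508.2, 0.0, 283.7], [0.0, 508.2, 201.7], [0.0, 0.0, 1.0]] [[0.024, -1.0, 0.01, -29.676], [-0.997, -0.025, -0.074, 516.878], [0.074, -0.008, -0.997, 1471.779], [0.0, 0.0, 0.0, 1.0]]
{'clock': 0.1, 'joint_pos': array([-1.53828905e+00,  3.81117117e-01,  1.29816696e+00,  8.62176887e-06,
        1.46361257e+00, -2.15349745e-01]), 'joint_velocities': array([-0.00031268, -0.00198382, -0.00274944,  0.00062225, -0.00038706,
       -0.00109538]), 'joint_torque': array([ 2.53299280e-03, -4.49225521e+01, -2.31657153e+01, -2.31836020e-04,
        3.64954547e-03, -6.12327000e-06]), 'eef_pos': array([ 134.89437316, -532.92526509,  230.78577534]), 'tool_rot': array([-3.14032061e+00, -2.87021908e-04,  2.47855913e-01]), 'wrist_force': array([-0.52520074, -0.46546219, -0.51066947]), 'torque': array([-0.06006625, -0.00991706,  0.05016578]), 'finger_force': 0.0, 'gripper_width': 85.74657157475852}
```

View pics/s0.png

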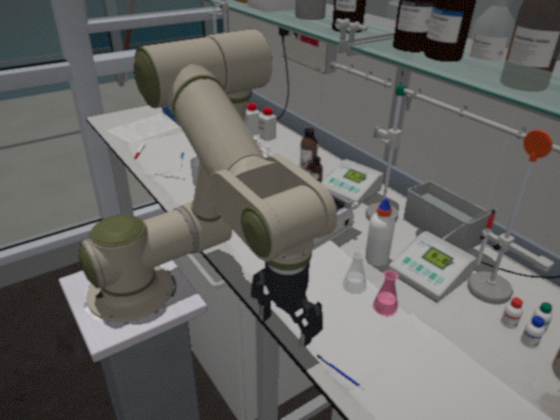

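View pics/t0.png

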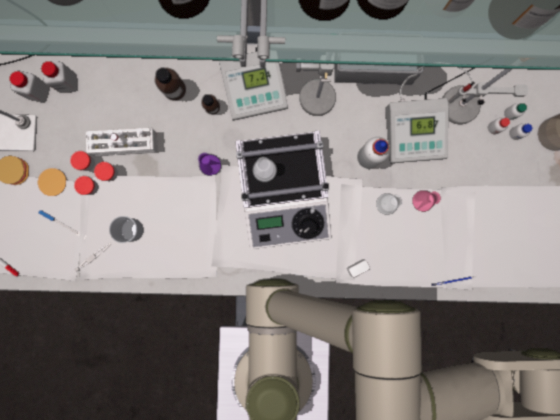

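Side view: clear flask at (355,272), pink look-alike at (387,293). Top view: clear flask (387,203), pink (424,201), loaded flask (264,169), purple look-alike (210,164), shaker around (283,190), dial (307,223), timer (358,269). The target is the clear flask at (387,203), since the pink one is excluded. I'll confirm it in a crop.

Run:
```python
import cv2
a=cv2.imread("pics/t0.png")[128:278,225:445]
cv2.imwrite("pics/t0c.png",cv2.resize(a,None,fx=3.6,fy=3.6,interpolation=cv2.INTER_CUBIC))
```

```text
(no output)
```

View pics/t0c.png

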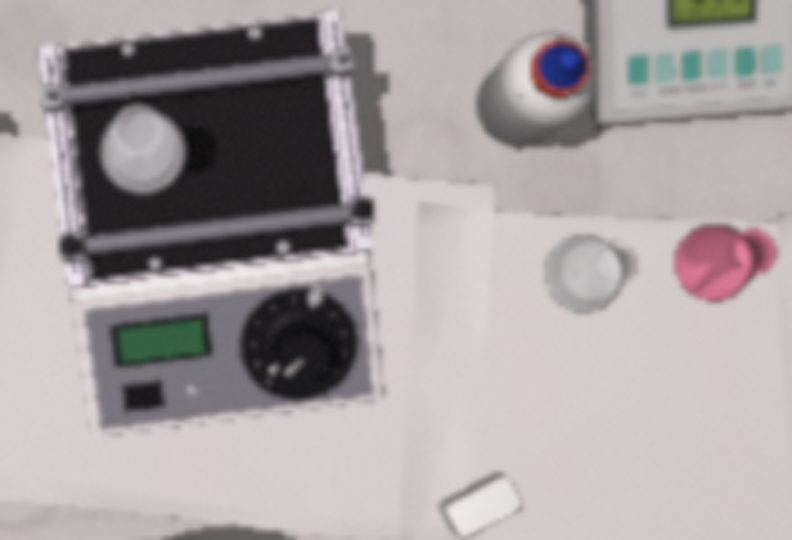

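The enlarged crop shows the clear flask (586,273), distinct from the pink one (714,262). Rear bar runs (52,99)–(343,63), front bar (70,246)–(362,208), dial centre about (299,345), rider about (315,298), and pointer line near (292,368).

```bash
cat >> h.py <<'E'
def sh():
    c=lambda u,v,z:onz("top",225+u/3.6,128+v/3.6,z)
    return c
E
python3 - <<'E'
from h import *
c=sh()
A=c(52,99,114);B=c(343,63,114);C=c(70,246,130);D=c(362,208,130)
d=(A-B);print("len",np.linalg.norm(d),np.linalg.norm(C-D))
yaw=np.arctan2(-d[0],d[1]);yaw2=np.arctan2(-(C-D)[0],(C-D)[1]);print("yaw",yaw,yaw2)
mid=(A+B)/2; ex=np.array([np.cos(yaw),np.sin(yaw),0]);ey=np.array([-ex[1],ex[0],0])
org=mid-100*ex;org[2]=0;print("rear",mid,"front",(C+D)/2,"org",org)
loc=lambda p:[round((p-org)@ex,1),round((p-org)@ey,1)]
print("front local",loc((C+D)/2))
print("flask base",c(586,273,0),"rim",c(592,270,116))
f=org+50*ex-55*ey;print("free",f)
print("loaded rim",loc(c(138,128,206)))
print("dial",c(299,345,75),loc(c(299,345,75)),"timer",c(480,505,40),"wash",c(545,90,100),)
# side neck
for z in(95,):
    print("side",onz("side",357,257,z), proj("side",[0,0,0]))
print(camera_model("wrist"))
E
```

```text
len 225.4838003861435 222.53511144747685
yaw 0.15019774207047026 0.15500467974575247
rear [652.14166162  -2.27891177 114.        ] front [538.27621694 -19.03718313 130.        ] org [553.26751078 -17.24227689   0.        ]
front local [np.float64(-15.1), np.float64(0.5)]
flask base [ 520.15094398 -327.00403669    0.        ] rim [ 513.82477987 -306.77296532  116.        ]
free [610.93443702 -64.1413773    0.        ]
loaded rim [np.float64(55.5), np.float64(49.0)]
dial [452.45033201 -86.55533879  75.        ] [np.float64(-110.1), np.float64(-53.4)] timer [ 329.65396188 -235.47265404   40.        ] wash [ 654.50504674 -272.40758677  100.        ]
side [ 527.48917539 -316.19946655   95.        ] [130.06523277 290.14102664]
{'mtx': array([[328.59586507,   0.        , 279.9908195 ],
       [  0.        , 328.59586507, 218.30010612],
       [  0.        ,   0.        ,   1.        ]]), 'view': array([[ 2.45049237e-01, -9.69507238e-01, -2.56659391e-03,
        -5.49325937e+02],
       [-9.35181501e-01, -2.37069754e-01,  2.63122581e-01,
        -3.46399193e+01],
       [-2.55707708e-01, -6.20777565e-02, -9.64758996e-01,
         3.78201847e+02],
       [ 0.00000000e+00,  0.00000000e+00,  0.00000000e+00,
         1.00000000e+00]])}
```

Call:
move_arm(
  targets=[21,13,0,0,0,-0.006,21,13,0,0,0,-0.006,21,13,0,0,0,-0.006,21,13,0,0,0,-0.006,21,13,0,0,0,-0.006,21,13,0,0,0,-0.006,21,13,0,0,0,-0.006,21,13,0,0,0,-0.006],
  gripper=-1,
)

```text
clock: 0.77
eef_pos: [303.8, -428.3, 231.0]
tool_rot: [-3.141, 0.0, 0.199]
wrist_force: [0.4, -0.7, 0.1]
gripper_width: 85.3
finger_force: 0.0
```

Call:
move_arm(
  targets=[21,13,0,0,0,-0.006,21,13,0,0,0,-0.006,21,13,0,0,0,-0.006,21,13,0,0,0,-0.006,21,13,0,0,0,-0.006,21,13,0,0,0,-0.006,21,13,0,0,0,-0.006,0,0,0,0,0,-0.006],
)

```text
clock: 1.43
eef_pos: [452.4, -335.8, 230.8]
tool_rot: [-3.14, -0.001, 0.155]
wrist_force: [-0.0, 0.4, 0.5]
gripper_width: 85.5
finger_force: 0.0
```

Run:
```python
from h import *
import workcell
print([n for n in dir(workcell) if n[0]!='_'], getattr(workcell,'tcp_to_grasp',None))
s=state();print(s["eef_pos"],s["tool_rot"],s["clock"])
m=camera_model("wrist");np.save("m1.npy",m,allow_pickle=True)
im=save("wrist","pics/w1.png")
print(proj("wrist",[518,-317,0]),proj("wrist",[518,-317,116]))
```

```text
['PlanningError', 'camera_model', 'close_job', 'get_image', 'state', 'tcp_to_grasp'] 18.700000000000003
[ 452.44184966 -335.84902845  230.81671204] [-3.14037784e+00 -5.58954417e-04  1.55005586e-01] 1.4333
[271.55716392 125.35581923] [267.4005899  123.97305645]
```

View pics/w1.png

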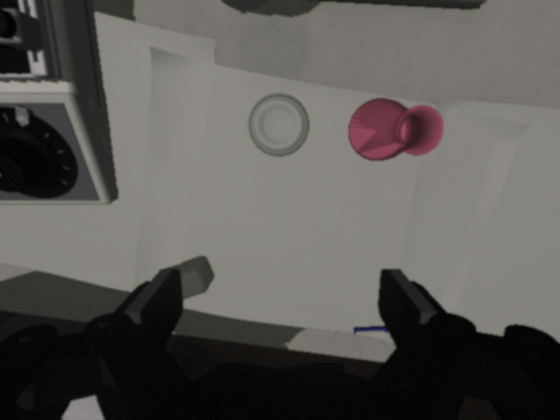

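Wrist view: clear flask from almost straight above, base circle centre (279,125), inner rim circle (280,123); pink one at (380,129), timer at left front.

Run:
```python
from h import *
m=np.load("m1.npy",allow_pickle=True).item()
print(onz("wrist",279,125,3,m),onz("wrist",280,123.5,116,m),onz("wrist",186,278,40,m))
```

```text
[ 521.1906466  -323.70909949    3.        ] [ 521.29456184 -325.06980283  116.        ] [ 344.30569467 -247.38720085   40.        ]
```

Call:
move_arm(
  targets=[10,2,0,0,0,0,10,2,0,0,0,0,10,2,0,0,0,0,10,2,-10,0,0,0,10,2,-15,0,0,0,10,1,-15,0,0,0,9,0,-20,0,0,0,0,0,-20,0,0,0],
)

```text
clock: 2.15
eef_pos: [520.5, -327.0, 149.6]
tool_rot: [3.141, -0.0, 0.153]
wrist_force: [0.5, 0.3, 0.3]
gripper_width: 85.3
finger_force: 0.0
```

Call:
move_arm(
  targets=[0,0,-15,0,0,0,0,0,-15,0,0,0,0,0,-14,0,0,0,0,0,-14,0,0,0,0,0,-10,0,0,0,0,0,-8,0,0,0,0,0,0,0,0,0,0,0,0,0,0,0],
)

```text
clock: 2.82
eef_pos: [519.0, -327.3, 75.2]
tool_rot: [-3.141, 0.0, 0.152]
wrist_force: [-0.4, 0.2, 0.6]
gripper_width: 85.7
finger_force: 0.0
```

Call:
move_arm(
  targets=[2,3,0,0,0,0,0,0,0,0,0,0,0,0,0,0,0,0,0,0,0,0,0,0,0,0,0,0,0,0,0,0,0,0,0,0,0,0,0,0,0,0,0,0,0,0,0,0],
)

```text
clock: 3.48
eef_pos: [520.9, -324.2, 75.3]
tool_rot: [-3.142, 0.0, 0.152]
wrist_force: [-0.5, 0.3, 0.4]
gripper_width: 85.5
finger_force: 0.0
```

Call:
move_arm(
  targets=[0,0,0,0,0,0,0,0,0,0,0,0,0,0,0,0,0,0,0,0,0,0,0,0,0,0,0,0,0,0,0,0,0,0,0,0,0,0,0,0,0,0,0,0,0,0,0,0],
  gripper=1,
)

```text
clock: 4.15
eef_pos: [521.0, -324.2, 75.9]
tool_rot: [3.141, -0.001, 0.152]
wrist_force: [-1.3, 1.8, 5.5]
gripper_width: 41.2
finger_force: 60.4
```

Call:
move_arm(
  targets=[0,0,0,0,0,0,0,0,0,0,0,0,0,0,0,0,0,0,0,0,3,0,0,0,0,0,10,0,0,0,0,0,20,0,0,0,0,0,25,0,0,0,0,0,25,0,0,0],
)

```text
clock: 4.82
eef_pos: [520.6, -324.0, 159.4]
tool_rot: [-3.141, 0.001, 0.152]
wrist_force: [0.8, 0.1, -0.9]
gripper_width: 41.2
finger_force: 60.2
```

Run:
```python
from h import *
a=save("side","pics/s2.png");b=save("wrist","pics/w2.png")
s=state();print(s["eef_pos"],proj("side",s["eef_pos"]),proj("top",[521,-324,270]))
u,v=map(int,proj("side",s["eef_pos"]))
c=cv2.resize(a[v-70:v+80,u-80:u+80],(533,500))[:,:,::-1]
cv2.imwrite("pics/c2.png",np.hstack([c,cv2.resize(b,(560,420))[:,150:410,::-1] if 0 else cv2.copyMakeBorder(b[:,150:410,::-1],0,80,0,0,0)]))
```

```text
[ 522.14138417 -325.26774594  162.9775923 ] [360.50668218 238.9771685 ] [410.16765522 195.75542061]
```

View pics/c2.png

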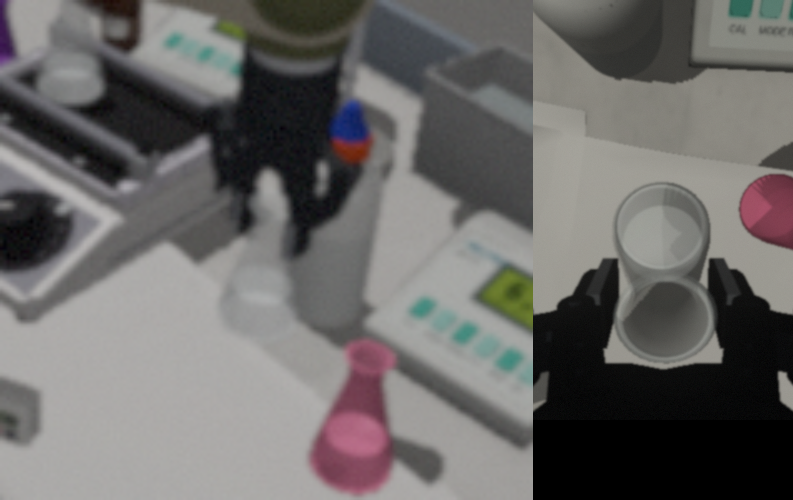

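The crop shows the clear flask held by its neck, hanging about upright with the pink one untouched. In wrist pixels, rim centre is about (280,318) and base centre about (277,233).

Run:
```python
from h import *
b=cv2.imread("pics/w2.png"); s=state();print(s["eef_pos"],s["tool_rot"])
for z in (80,87,94): print(onz("wrist",277,233,z))
for z in (196,203,210): print(onz("wrist",280,318,z))
p=onz("wrist",277,233,87);q=onz("wrist",280,318,203)
for c,r in((p,33),(q,17.5)):
    print(proj("wrist",c+[0,r,0]),proj("wrist",c-[0,r,0]))
```

```text
[ 522.14138417 -325.26774594  162.9775923 ] [ 3.13534727 -0.00487523  0.15192688]
[ 516.04819396 -324.69648479   80.        ]
[ 518.24269999 -324.39378324   87.        ]
[ 520.43720602 -324.09108168   94.        ]
[ 519.63778203 -325.74475804  196.        ]
[ 523.93581821 -325.05285106  203.        ]
[ 528.23385439 -324.36094408  210.        ]
[229.77027729 226.18498901] [323.63599157 239.72933858]
[230.2491561  311.38848831] [329.09221328 324.52398465]
```

Call:
move_arm(
  targets=[0,0,20,0,0,0,0,5,20,0,0,0,0,10,20,0,0,0,0,20,20,0,0,0,0,20,0,0,0,0,0,20,0,0,0,0,0,20,0,0,0,0,0,20,0,0,0,0],
)

```text
clock: 5.58
eef_pos: [520.5, -208.1, 237.7]
tool_rot: [-3.141, 0.001, 0.152]
wrist_force: [1.1, -0.2, -1.5]
gripper_width: 41.3
finger_force: 60.4
```

Call:
move_arm(
  targets=[5,20,0,0,0,0,10,20,0,0,0,0,15,20,0,0,0,0,15,20,0,0,0,0,15,20,0,0,0,0,15,20,0,0,0,0,10,15,0,0,0,0,4,9,0,0,0,0],
)

```text
clock: 6.25
eef_pos: [610.5, -63.4, 237.3]
tool_rot: [-3.141, 0.001, 0.153]
wrist_force: [-0.0, 0.4, -1.9]
gripper_width: 41.0
finger_force: 60.4
```

Call:
move_arm(
  targets=[0,0,0,0,0,0,0,0,0,0,0,0,0,0,0,0,0,0,0,0,0,0,0,0,0,0,0,0,0,0,0,0,0,0,0,0,0,0,0,0,0,0,0,0,0,0,0,0],
)

```text
clock: 6.92
eef_pos: [609.8, -65.4, 238.4]
tool_rot: [3.142, -0.0, 0.151]
wrist_force: [0.3, -0.4, -1.3]
gripper_width: 41.4
finger_force: 60.4
```

Run:
```python
from h import *
s=state();print(s["eef_pos"],s["tool_rot"],s["clock"])
np.save("m3.npy",camera_model("wrist"),allow_pickle=True)
b=save("wrist","pics/w3.png")
org=np.array([553.3,-17.2,0]);yaw=.1525
ex=np.array([np.cos(yaw),np.sin(yaw),0]);ey=np.array([-ex[1],ex[0],0])
for l in([100,0],[100,-104],[100,104],[-15,0]): print(l,proj("wrist",org+ex*l[0]+ey*l[1]+[0,0,114]))
```

```text
[609.81616426 -65.39038615 238.36116057] [ 3.14158510e+00 -6.39668197e-05  1.51469122e-01] 6.9167
[100, 0] [209.01729046 147.66288956]
[100, -104] [340.15989812 147.52070507]
[100, 104] [ 78.03611193 147.80489902]
[-15, 0] [216.55550742 280.30493484]
```

View pics/w3.png

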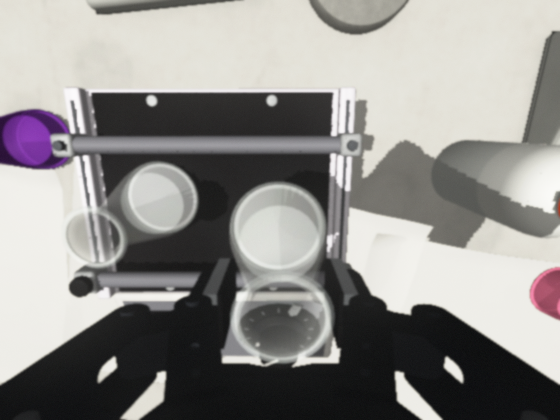

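Wrist view: rear bar at row 145 (u 70–345), front bar at row 282, loaded flask left at (162,197), held flask base at (278,230), in line with the empty half. Purple look-alike at (35,140) is off the platform.

Run:
```python
from h import *
m=np.load("m3.npy",allow_pickle=True).item()
org=np.array([553.3,-17.2,0]);yaw=.1525
ex=np.array([np.cos(yaw),np.sin(yaw),0]);ey=np.array([-ex[1],ex[0],0])
loc=lambda p:[round((p-org)@ex,1),round((p-org)@ey,1)]
print(loc(onz("wrist",278,230,162,m)),loc(onz("wrist",283,320,278,m)),loc(onz("wrist",207,145,114,m)),loc(onz("wrist",163,199,91,m)),loc(onz("wrist",80,285,130,m)))
```

```text
[np.float64(46.5), np.float64(-55.0)] [np.float64(49.5), np.float64(-57.6)] [np.float64(102.0), np.float64(1.4)] [np.float64(53.6), np.float64(48.8)] [np.float64(-11.5), np.float64(111.0)]
```

Call:
move_arm(
  targets=[0,0,-10,0,0,0,0,0,-12,0,0,0,0,0,-12,0,0,0,0,0,-10,0,0,0,0,0,-8,0,0,0,0,0,-6,0,0,0,0,0,-5,0,0,0,0,0,-3,0,0,0],
)

```text
clock: 7.63
eef_pos: [609.9, -65.2, 171.8]
tool_rot: [-3.141, 0.0, 0.152]
wrist_force: [-0.5, -1.0, -1.4]
gripper_width: 41.3
finger_force: 60.4
```

Call:
move_arm(
  targets=[0,0,-2,0,0,0,0,0,-1,0,0,0,0,0,-1,0,0,0,0,0,0,0,0,0,0,0,0,0,0,0,0,0,0,0,0,0,0,0,0,0,0,0,0,0,0,0,0,0],
)

```text
clock: 8.3
eef_pos: [609.9, -65.2, 168.5]
tool_rot: [3.141, -0.0, 0.152]
wrist_force: [-0.0, 0.2, -1.6]
gripper_width: 41.3
finger_force: 60.4
```

Call:
move_arm(
  targets=[0,0,-1,0,0,0,0,0,0,0,0,0,0,0,-1,0,0,0,0,0,0,0,0,0,0,0,0,0,0,0,0,0,0,0,0,0,0,0,0,0,0,0,0,0,0,0,0,0],
)

```text
clock: 8.97
eef_pos: [609.9, -65.2, 166.3]
tool_rot: [-3.142, -0.0, 0.152]
wrist_force: [0.6, -0.4, -2.0]
gripper_width: 41.3
finger_force: 60.4
```

Call:
move_arm(
  targets=[0,0,-1,0,0,0,0,0,0,0,0,0,0,0,0,0,0,0,0,0,0,0,0,0,0,0,0,0,0,0,0,0,0,0,0,0,0,0,0,0,0,0,0,0,0,0,0,0],
)

```text
clock: 9.63
eef_pos: [610.1, -65.1, 165.9]
tool_rot: [3.141, -0.001, 0.152]
wrist_force: [-0.4, 1.9, 5.1]
gripper_width: 41.3
finger_force: 61.5
```

Call:
move_arm(
  targets=[0,0,-1,0,0,0,0,0,0,0,0,0,0,0,0,0,0,0,0,0,0,0,0,0,0,0,0,0,0,0,0,0,0,0,0,0,0,0,0,0,0,0,0,0,0,0,0,0],
)

```text
clock: 10.3
eef_pos: [610.4, -65.1, 165.8]
tool_rot: [3.141, -0.002, 0.152]
wrist_force: [-2.0, 2.7, 11.9]
gripper_width: 41.2
finger_force: 62.2
```

Contact with the mat; back off 1 mm and release, then rise.

Call:
move_arm(
  targets=[0,0,1,0,0,0,0,0,0,0,0,0,0,0,0,0,0,0,0,0,0,0,0,0,0,0,0,0,0,0,0,0,0,0,0,0,0,0,0,0,0,0,0,0,0,0,0,0],
)

```text
clock: 10.97
eef_pos: [610.1, -65.2, 165.8]
tool_rot: [3.141, -0.001, 0.152]
wrist_force: [-0.5, 0.6, 6.6]
gripper_width: 41.4
finger_force: 61.6
```

Call:
move_arm(
  targets=[0,0,0,0,0,0,0,0,0,0,0,0,0,0,0,0,0,0,0,0,0,0,0,0,0,0,0,0,0,0,0,0,0,0,0,0,0,0,0,0,0,0,0,0,0,0,0,0],
  gripper=-1,
)

```text
clock: 11.63
eef_pos: [609.9, -65.2, 165.3]
tool_rot: [-3.142, 0.0, 0.152]
wrist_force: [-0.2, 0.1, -0.6]
gripper_width: 85.3
finger_force: 0.0
```

Call:
move_arm(
  targets=[0,0,2,0,0,0,0,0,5,0,0,0,0,0,15,0,0,0,0,0,20,0,0,0,0,0,25,0,0,0,0,0,25,0,0,0,0,0,10,0,0,0,0,0,0,0,0,0],
)

```text
clock: 12.3
eef_pos: [610.6, -65.3, 270.0]
tool_rot: [3.139, -0.005, 0.152]
wrist_force: [0.0, 0.1, -0.5]
gripper_width: 85.5
finger_force: 0.0
```

Run:
```python
from h import *
s=state();print(s["eef_pos"],s["tool_rot"],s["clock"])
np.save("m4.npy",camera_model("wrist"),allow_pickle=True)
b=save("wrist","pics/w4.png")
```

```text
[610.57170954 -65.33400701 270.04197412] [ 3.13929585 -0.00482557  0.15186077] 12.3
```

View pics/w4.png

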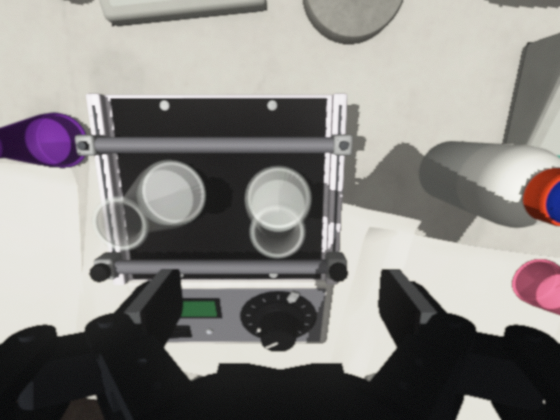

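Flask stands upright at (278,196) between the bars, loaded flask (172,193), front bar at row 268 (screw heads (101,270), (338,267)); the dial is seen at (279,317) with rider about (293,298) and pointer about (271,345).

```bash
cat >> h.py <<'E'
org=np.array([554.,-17.0,0]);yaw=.1525
ex=np.array([np.cos(yaw),np.sin(yaw),0]);ey=np.array([-ex[1],ex[0],0])
loc=lambda p:[round(float((p-org)@ex),1),round(float((p-org)@ey),1)]
W=lambda x,y,z:org+ex*x+ey*y+[0,0,z]
E
python3 - <<'E'
from h import *
m=np.load("m4.npy",allow_pickle=True).item()
l=lambda u,v,z:loc(onz("wrist",u,v,z,m))
print("rear",l(84,145.5,114),l(344,145,114),"front",l(150,268,114),l(300,267,114),"screw",l(101,270,132),l(338,267,132))
print("flask",l(278,197,92),l(277,234,206),"loaded",l(172,192,92),l(121,223,206))
print("target",W(-36,-3,101),state()["eef_pos"])
# dial triangulation, skirt centre between top & wrist
for n,u,v,mm in(("top",225+299/3.6,128+345/3.6,None),("wrist",279,317,m)):
    o,d=ray(n,u,v,mm);print(o,d)
E
```

```text
rear [101.0, 116.9] [101.2, -113.6] front [-16.2, 70.5] [-15.4, -76.3] screw [-10.3, 108.1] [-7.6, -110.0]
flask [49.9, -54.8] [47.9, -54.7] loaded [55.1, 49.8] [55.6, 46.9]
target [518.87353062 -25.43392844 101.        ] [610.01781254 -65.21165191 267.74808943]
[ 406.71445793   -4.99270229 1506.23192115] [ 0.03188761 -0.05686647 -0.99787243]
[675.14226216 -55.57048625 412.1267182 ] [-0.52008355 -0.0774146  -0.85059984]
```

Call:
move_arm(
  targets=[-12,5,0,0.0066,-0.0431,0,-12,5,0,0.0066,-0.0431,0,-12,5,0,0.0066,-0.0431,0,-12,5,0,0.0066,-0.0431,0,-12,5,0,0.0066,-0.0431,0,-12,5,0,0.0066,-0.0431,0,-12,5,0,0.0066,-0.0431,0,-9,5,0,0.0066,-0.0431,0],
  gripper=1,
)

```text
clock: 13.02
eef_pos: [515.3, -24.7, 265.4]
tool_rot: [-3.14, -0.348, 0.151]
wrist_force: [1.4, -0.2, 0.3]
gripper_width: 0.1
finger_force: 0.0
```

Call:
move_arm(
  targets=[0,0,-20,0,0,0,0,0,-20,0,0,0,0,0,-20,0,0,0,0,0,-20,0,0,0,0,0,-10,0,0,0,0,0,0,0,0,0,0,0,0,0,0,0,0,0,0,0,0,0],
)

```text
clock: 13.68
eef_pos: [516.9, -25.2, 177.4]
tool_rot: [-3.142, -0.349, 0.152]
wrist_force: [-0.3, 0.4, -0.3]
gripper_width: -0.0
finger_force: 0.0
```

Run:
```python
from h import *
s=state();print(s["eef_pos"],s["tool_rot"],s["gripper_width"],loc(s["eef_pos"]))
np.save("m5.npy",camera_model("wrist"),allow_pickle=True)
b=save("wrist","pics/w5.png")
print(proj("wrist",W(-16,0,114)),proj("wrist",W(-16,-80,114)),proj("wrist",W(-110,-55,60)))
```

```text
[516.92222975 -25.19537177 177.44392334] [-3.14150335 -0.34882566  0.15160605] -0.007460031706108628 [-37.9, -2.5]
[275.90724582 232.64307795] [395.59114838 232.52068154] [344.81294704 351.46593337]
```

View pics/w5.png

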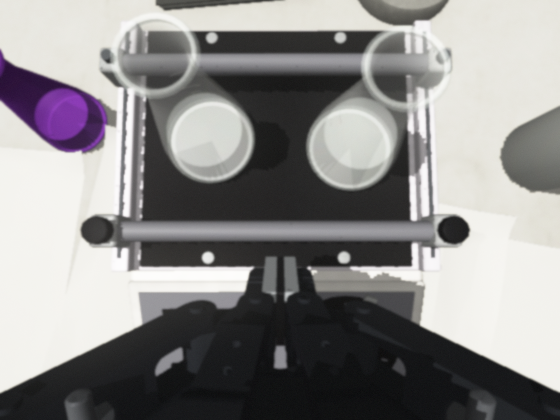

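The shut fingers (280,265) are in front of the front bar (row 231), centred between the flasks (211,141) and (351,148). Descending.

Call:
move_arm(
  targets=[0,0,-13,0,0,0,0,0,-13,0,0,0,0,0,-13,0,0,0,0,0,-12,0,0,0,0,0,-10,0,0,0,0,0,-7,0,0,0,0,0,-5,0,0,0,0,0,0,0,0,0],
)

```text
clock: 14.4
eef_pos: [516.8, -25.1, 103.9]
tool_rot: [-3.141, -0.348, 0.152]
wrist_force: [0.7, 0.3, 0.0]
gripper_width: 0.2
finger_force: 0.0
```

Call:
move_arm(
  targets=[3,0.5,0,0,0,0,3,0.5,0,0,0,0,4,0.5,0,0,0,0,4,0.5,0,0,0,0,4,0.5,0,0,0,0,4,0.5,0,0,0,0,4,0.5,0,0,0,0,4,1,0,0,0,0],
)

```text
clock: 15.07
eef_pos: [547.2, -20.7, 104.2]
tool_rot: [3.142, -0.349, 0.152]
wrist_force: [-2.7, -2.4, 0.3]
gripper_width: -0.3
finger_force: 1.6
```

Call:
move_arm(
  targets=[2,0.3,0,0,0,0,2,0.3,0,0,0,0,1,0.2,0,0,0,0,1,0.2,0,0,0,0,1,0.2,0,0,0,0,1,0.2,0,0,0,0,1,0.2,0,0,0,0,1,0.2,0,0,0,0],
)

```text
clock: 15.73
eef_pos: [556.9, -19.0, 104.3]
tool_rot: [3.142, -0.349, 0.152]
wrist_force: [-3.0, -4.4, -0.1]
gripper_width: 0.2
finger_force: 2.1
```

Call:
move_arm(
  targets=[0.5,0.1,0,0,0,0,0.5,0.1,0,0,0,0,0.5,0.1,0,0,0,0,0.5,0.1,0,0,0,0,0.5,0.1,0,0,0,0,0.5,0.1,0,0,0,0,0.5,0.1,0,0,0,0,0.5,0.1,0,0,0,0],
)

```text
clock: 16.4
eef_pos: [560.8, -18.1, 104.2]
tool_rot: [-3.142, -0.349, 0.152]
wrist_force: [-3.2, -4.0, -1.4]
gripper_width: -0.0
finger_force: 2.1
```

Call:
move_arm(
  targets=[0.5,0.1,0,0,0,0,0.5,0.1,0,0,0,0,0.5,0.1,0,0,0,0,0.5,0.1,0,0,0,0,0.5,0.1,0,0,0,0,0.5,0.1,0,0,0,0,0,0,0,0,0,0,0,0,0,0,0,0],
)

```text
clock: 17.07
eef_pos: [563.9, -17.5, 104.2]
tool_rot: [-3.141, -0.349, 0.152]
wrist_force: [-2.9, -3.0, -2.3]
gripper_width: -0.1
finger_force: 1.9
```

Call:
move_arm(
  targets=[0.5,0.1,0,0,0,0,0,0,0,0,0,0,0.5,0.1,0,0,0,0,0,0,0,0,0,0,0.5,0.1,0,0,0,0,0,0,0,0,0,0,0.5,0.1,0,0,0,0,0,0,0,0,0,0],
)

```text
clock: 17.73
eef_pos: [565.9, -17.1, 104.2]
tool_rot: [-3.141, -0.349, 0.152]
wrist_force: [-3.7, -2.9, -2.7]
gripper_width: 0.2
finger_force: 2.1
```

Call:
move_arm(
  targets=[0.5,0.1,0,0,0,0,0,0,0,0,0,0,0.5,0.1,0,0,0,0,0,0,0,0,0,0,0.5,0.1,0,0,0,0,0,0,0,0,0,0,0.5,0.1,0,0,0,0,0,0,0,0,0,0],
)

```text
clock: 18.4
eef_pos: [567.3, -16.8, 104.2]
tool_rot: [-3.141, -0.347, 0.152]
wrist_force: [-7.0, -5.6, 0.6]
gripper_width: 0.3
finger_force: 3.7
```

Call:
move_arm(
  targets=[0.5,0.1,0,0,0,0,0,0,0,0,0,0,0.5,0.1,0,0,0,0,0,0,0,0,0,0,0,0,0,0,0,0,0,0,0,0,0,0,0,0,0,0,0,0,0,0,0,0,0,0],
)

```text
clock: 19.07
eef_pos: [567.6, -16.4, 103.9]
tool_rot: [-3.141, -0.346, 0.152]
wrist_force: [-11.4, -5.5, 1.9]
gripper_width: 0.1
finger_force: 5.2
```

Call:
move_arm(
  targets=[0.5,0.1,0,0,0,0,0.5,0.1,0,0,0,0,0,0,0,0,0,0,-8,-1,0,0,0,0,-12,-2,0,0,0,0,-10,-2,15,0,0,0,-5,-1,25,0,0,0,-5,-1,25,0,0,0],
)

```text
clock: 19.73
eef_pos: [529.7, -23.0, 170.3]
tool_rot: [-3.141, -0.35, 0.151]
wrist_force: [-0.1, 0.3, 0.7]
gripper_width: -0.1
finger_force: 0.0
```

Call:
move_arm(
  targets=[-15,-9,12,0,0,0,-15,-9,0,0,0,0,-15,-9,0,0,0,0,-15,-9,0,0,0,0,-15,-9,0,0,0,0,-15,-9,0,0,0,0,-15,-9,0,0,0,0,-4,-6,0,0,0,0],
  gripper=-1,
)

```text
clock: 20.4
eef_pos: [420.1, -92.6, 181.9]
tool_rot: [3.141, -0.351, 0.151]
wrist_force: [0.1, 0.2, 0.1]
gripper_width: 85.3
finger_force: 0.0
```

Run:
```python
from h import *
s=state();print(s["eef_pos"],s["tool_rot"],s["clock"],loc(s["eef_pos"]))
np.save("m6.npy",camera_model("wrist"),allow_pickle=True)
b=save("wrist","pics/w6.png")
c=b[20:420,140:540];print(proj("wrist",W(-110,-54,75)))
```

```text
[420.07992153 -92.56224054 181.88052098] [ 3.14081492 -0.35064964  0.15130439] 20.4 [-143.8, -54.3]
[277.98454678 220.29188165]
```

View pics/w6.png

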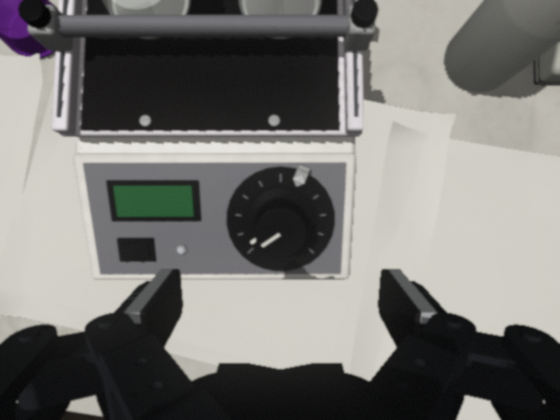

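The dial's scale disc is centred at (281,218), radius about 53 px; steel rider with tip near (299,184); white pointer line (262,246)–(280,234) on the grip, with its skirt mark near (253,241). Measuring by masks.

Run:
```python
from h import *
def disc(f,box,T=60):
    x0,y0,x1,y1=box;a=cv2.imread(f)[y0:y1,x0:x1];g=cv2.cvtColor(a,cv2.COLOR_BGR2GRAY)
    k=cv2.morphologyEx((g<T).astype(np.uint8),cv2.MORPH_CLOSE,np.ones((5,5)))
    c=max(cv2.findContours(k,0,1)[0],key=cv2.contourArea);c=cv2.convexHull(c)
    e=cv2.fitEllipse(c);return np.add(e[0],(x0,y0)),e[1],e[2]
w=disc("pics/w6.png",(215,155,345,276));t=disc("pics/t0.png",(287,202,327,244))
print(w,t)
m=np.load("m6.npy",allow_pickle=True).item()
R=[ray("wrist",*w[0],m),ray("top",*t[0])]
A=sum(np.eye(3)-np.outer(d,d) for o,d in R);b=sum((np.eye(3)-np.outer(d,d))@o for o,d in R)
D=np.linalg.solve(A,b);print("D",D,loc(D),"res",[np.linalg.norm(np.cross(D-o,d)) for o,d in R])
a=cv2.cvtColor(cv2.imread("pics/w6.png"),cv2.COLOR_BGR2GRAY)[155:276,215:345]
n,L,S,C=cv2.connectedComponentsWithStats((a>130).astype(np.uint8))
for i in range(1,n):
    if 3<S[i][4]<600: print(S[i]+[215,155,0,0,0],np.round(C[i]+[215,155],1))
ys,xs=np.where(a[0:40,75:105]>130);print(sorted(zip(ys+155,xs+290))[-6:])
```

```text
(array([280.30307007, 218.80539322]), (104.06817626953125, 107.00821685791016), 96.26622772216797) (array([307.629879  , 223.29734039]), (29.54912757873535, 31.699941635131836), 79.42205047607422)
D [455.33726991 -86.9997004   54.50341242] [-108.2, -54.2] res [np.float64(0.8983187018147772), np.float64(0.8983187018148067)]
[294 165  15  20 193] [300.7 174.8]
[344 180   1   4   4] [344.  181.5]
[310 185  35  91 364] [338.3 249.3]
[261 234  19  13  74] [270.1 239.9]
[250 239   6   5  22] [252.6 241. ]
[215 273  70   3 206] [249.1 274. ]
[(np.int64(183), np.int64(302)), (np.int64(183), np.int64(303)), (np.int64(184), np.int64(296)), (np.int64(184), np.int64(297)), (np.int64(184), np.int64(298)), (np.int64(184), np.int64(299))]
```

```bash
cat >> h.py <<'E'
D=np.array([455.34,-87.0,54.5])
nz=-np.sin(.349)*ex+np.array([0,0,np.cos(.349)]); px=np.cos(.349)*ex+np.array([0,0,np.sin(.349)])
def onp(u,v,h,m):  # -> panel (x back, y left), clock angle cw seen from above with 0=half past seven
    o,d=ray("wrist",u,v,m);p=o+d*((D+nz*h-o)@nz)/(d@nz)-D
    x,y=p@px,p@ey; return round(float(x),1),round(float(y),1),round(float(np.hypot(x,y)),1),round(float((np.arctan2(-y,x)+.75*np.pi)%(2*np.pi)),3)
E
python3 - <<'E'
from h import *
m=np.load("m6.npy",allow_pickle=True).item()
for h in(2,4,6): print("rider tip",onp(298,184.5,h,m),"body",onp(300.7,174.8,h,m))
for h in(8,): print("dot",onp(252.6,241,h,m))
print("line",onp(261.5,245.5,36,m),onp(279,235,36,m),onp(270.1,239.9,36,m))
G=D+nz*28;print("grip",G,"TCP",D+nz*(28-18.7),nz)
E
```

```text
rider tip (30.9, -15.4, 34.5, 2.82) body (39.0, -17.6, 42.7, 2.78)
rider tip (31.2, -15.3, 34.8, 2.813) body (39.2, -17.4, 42.9, 2.775)
rider tip (31.5, -15.2, 35.0, 2.806) body (39.5, -17.3, 43.1, 2.77)
dot (-16.8, 23.1, 28.5, 0.157)
line (-10.7, 13.9, 17.5, 0.127) (-2.3, 0.4, 2.3, 5.674) (-6.2, 7.2, 9.5, 0.076)
grip [445.87629035 -88.45450871  80.81202395] TCP [452.19669644 -87.48310468  63.23935081] [-0.33798963 -0.05194674  0.93971514]
```

Call:
move_arm(
  targets=[0,0,0,-0.034,-0.005,0.094,0,0,0,-0.034,-0.005,0.094,0,0,0,-0.034,-0.005,0.094,0,0,0,-0.034,-0.005,0.094,0,0,0,-0.034,-0.005,0.094,0,0,0,-0.034,-0.005,0.094,0,0,0,-0.034,-0.005,0.094,0,0,0,-0.034,-0.005,0.094],
  gripper=-0.4,
)

```text
clock: 21.12
eef_pos: [422.0, -92.2, 181.7]
tool_rot: [2.883, -0.238, 0.988]
wrist_force: [0.1, 1.2, 0.3]
gripper_width: 59.7
finger_force: 0.0
```

Call:
move_arm(
  targets=[2,0,-10,-0.034,-0.005,0.094,2,0,-10,-0.034,-0.005,0.094,2,0,-10,-0.034,-0.005,0.094,2,-0.5,-10,-0.034,-0.005,0.094,2,-0.5,-10,-0.034,-0.005,0.094,3,-0.3,-11,-0.034,-0.005,0.094,0,0,0,0,0,0,0,0,0,0,0,0],
)

```text
clock: 21.78
eef_pos: [434.5, -93.4, 120.3]
tool_rot: [2.798, -0.056, 1.559]
wrist_force: [0.4, -0.2, 1.2]
gripper_width: 59.8
finger_force: 0.0
```

Run:
```python
from h import *
from scipy.spatial.transform import Rotation as Ro
s=state();print(s["eef_pos"],s["tool_rot"],s["clock"],s["joint_pos"],s["gripper_width"])
R=Ro.from_euler("xyz",s["tool_rot"]).as_matrix();print("z",R[:,2],"-nz",-nz,"y",R[:,1])
Dn=D+px*1-ey*3.5;p=s["eef_pos"]-Dn;print("h",p@nz,"off",p@px,p@ey,"to h12:",Dn+nz*12-s["eef_pos"])
np.save("m7.npy",camera_model("wrist"),allow_pickle=True);save("wrist","pics/w7.png")
```

```text
[434.51630875 -93.40527756 120.34631867] [ 2.79762951 -0.05600124  1.55938728] 21.7833 [-0.62531184  0.22941411  1.97518775  0.3698729   0.71620339 -0.85779846] 59.771593161750026
z [ 0.33779996  0.04884274 -0.93994977] -nz [ 0.33798963  0.05194674 -0.93971514] y [ 0.941149   -0.02961422  0.33669209]
h 69.24770762399928 off 1.2610927354435006 0.3323779855559063 to h12: [ 18.22830843   2.46528805 -54.22777872]
```

Call:
move_arm(
  targets=[3,0.4,-9,0,0,0,3,0.4,-9,0,0,0,3,0.4,-9,0,0,0,3,0.4,-8,0,0,0,2,0.3,-7,0,0,0,2,0.3,-6,0,0,0,1.2,0.2,-3,0,0,0,1,0.1,-3,0,0,0],
)

```text
clock: 22.5
eef_pos: [452.3, -91.1, 66.1]
tool_rot: [2.797, -0.055, 1.561]
wrist_force: [-0.9, 0.1, -0.0]
gripper_width: 59.8
finger_force: 0.0
```

Call:
move_arm(
  targets=[0,0,0,0,0,0,0,0,0,0,0,0,0,0,0,0,0,0,0,0,0,0,0,0,0,0,0,0,0,0,0,0,0,0,0,0,0,0,0,0,0,0,0,0,0,0,0,0],
  gripper=0.05,
)

```text
clock: 23.17
eef_pos: [450.8, -90.7, 66.1]
tool_rot: [2.8, -0.055, 1.562]
wrist_force: [-8.0, -3.0, -0.0]
gripper_width: 40.8
finger_force: 16.9
```

Call:
move_arm(
  targets=[-1,-0.1,-0.3,0,0,0,-1,-0.2,-0.3,0,0,0,0,0,0,0,0,0,0,0,0,0,0,0,0,0,0,0,0,0,0,0,0,0,0,0,0,0,0,0,0,0,0,0,0,0,0,0],
  gripper=1,
)

```text
clock: 23.83
eef_pos: [450.5, -90.9, 66.3]
tool_rot: [2.796, -0.055, 1.562]
wrist_force: [2.9, 5.0, 3.5]
gripper_width: 39.2
finger_force: 60.8
```

Call:
move_arm(
  targets=[0,0,0,0.034,0.005,-0.094,0,0,0,0.034,0.005,-0.094,0,0,0,0.034,0.005,-0.094,0,0,0,0.034,0.005,-0.094,0,0,0,0.034,0.005,-0.094,0,0,0,0.034,0.005,-0.094,0,0,0,0.034,0.005,-0.094,0,0,0,0.034,0.005,-0.094],
)

```text
clock: 24.5
eef_pos: [448.7, -89.9, 65.6]
tool_rot: [2.944, -0.285, 0.777]
wrist_force: [-6.4, 5.6, 7.2]
gripper_width: 39.1
finger_force: 61.8
```

Call:
move_arm(
  targets=[-1,0.8,-0.3,0.034,0.005,-0.094,0,0,0,0.034,0.005,-0.094,0,0,0,0.034,0.005,-0.094,0,0,0,0.034,0.005,-0.094,0,0,0,0.034,0.005,-0.094,0,0,0,0.034,0.005,-0.094,0,0,0,0.034,0.005,-0.094,0,0,0,0.034,0.005,-0.094],
)

```text
clock: 25.17
eef_pos: [447.8, -87.9, 65.4]
tool_rot: [-3.062, -0.339, -0.066]
wrist_force: [-0.2, 15.2, 8.8]
gripper_width: 39.4
finger_force: 61.8
```

Call:
move_arm(
  targets=[0,1,0.3,0.034,0.005,-0.094,0,1,0.2,0.034,0.005,-0.094,0,0.5,0,0.034,0.005,-0.094,0,0,0,0.034,0.005,-0.094,0,0,0,0.034,0.005,-0.094,0,0,0,0.034,0.005,-0.094,0,0,0,0.034,0.005,-0.094,0,0,0,0,0,0],
)

```text
clock: 25.83
eef_pos: [448.5, -86.0, 65.9]
tool_rot: [-2.859, -0.209, -0.784]
wrist_force: [3.9, 12.5, 1.6]
gripper_width: 39.5
finger_force: 60.8
```

Call:
move_arm(
  targets=[0,0,0,0,0,0,0,0,0,0,0,0,0,0,0,0,0,0,0,0,0,0,0,0,0,0,0,0,0,0,0,0,0,0,0,0,0,0,0,0,0,0,0,0,0,0,0,0],
  gripper=-0.4,
)

```text
clock: 26.5
eef_pos: [449.1, -88.2, 66.0]
tool_rot: [-2.862, -0.215, -0.779]
wrist_force: [-0.2, -0.2, 0.8]
gripper_width: 59.6
finger_force: 0.0
```

Run:
```python
from h import *
s=state();print(s["eef_pos"],s["tool_rot"],s["clock"],s["joint_pos"][5],s["wrist_force"])
p=s["eef_pos"]-D;print("h",p@nz,"off",p@px,p@ey)
```

```text
[449.10747207 -88.16486277  65.95350569] [-2.86173278 -0.21489405 -0.77932669] 26.5 1.3538025670421214 [-0.1799433  -0.16438128  0.82521715]
h 12.930073346467271 off -2.0384944103631697 -0.20456306050354375
```

Call:
move_arm(
  targets=[-2,-0.3,6,0,0,0,-4,-0.6,11,0,0,0,-5,-0.8,14,0,0,0,-5,-0.8,14,0,0,0,-4,-0.5,11,0,0,0,-3,-0.5,15,-0.034,-0.005,0.094,-3,-0.5,15,-0.034,-0.005,0.094,-3,-0.5,15,-0.034,-0.005,0.094],
)

```text
clock: 27.17
eef_pos: [419.5, -92.5, 168.0]
tool_rot: [-2.939, -0.288, -0.473]
wrist_force: [-0.1, -0.5, 0.9]
gripper_width: 59.6
finger_force: 0.0
```

Call:
move_arm(
  targets=[0,0,15,-0.034,-0.005,0.094,0,0,0,-0.034,-0.005,0.094,0,0,0,-0.034,-0.005,0.094,0,0,0,-0.034,-0.005,0.094,0,0,0,-0.034,-0.005,0.094,0,0,0,-0.034,-0.005,0.094,0,0,0,0,0,0,0,0,0,0,0,0],
  gripper=-1,
)

```text
clock: 27.83
eef_pos: [419.9, -92.6, 182.2]
tool_rot: [-3.141, -0.349, 0.149]
wrist_force: [0.1, -0.1, 0.3]
gripper_width: 85.6
finger_force: 0.0
```

Run:
```python
from h import *
s=state();print(s["eef_pos"],s["tool_rot"],s["clock"])
m=camera_model("wrist");np.save("m8.npy",m,allow_pickle=True);b=save("wrist","pics/w8.png")
u,v=map(int,proj("wrist",D));print(u,v)
a=cv2.cvtColor(b,cv2.COLOR_RGB2GRAY);x0,y0=u-62,v-65;a=a[y0:v+60,x0:u+62]
n,L,S,C=cv2.connectedComponentsWithStats((a>130).astype(np.uint8))
for i in range(1,n):
    if 3<S[i][4]<600:
        q=C[i]+[x0,y0];print(S[i]+[x0,y0,0,0,0],np.round(q,1),[onp(*q,h,m) for h in(4,8,36)])
c1=cv2.resize(b[y0:v+60,x0:u+62],None,fx=4,fy=4,interpolation=cv2.INTER_CUBIC)[:,:,::-1]
o=cv2.imread("pics/w6.png")[153:278,218:342]
cv2.imwrite("pics/c8.png",np.hstack([cv2.resize(c1,(400,400)),cv2.resize(o,(400,400))]))
```

```text
[419.89795065 -92.55005144 182.1745815 ] [-3.14071494 -0.34882671  0.14859321] 27.8333
279 219
[293 165  16  20 192] [300.2 174.2] [(39.4, -17.0, 42.9, 2.765), (39.9, -16.8, 43.3, 2.755), (43.7, -15.1, 46.2, 2.689)]
[282 186   5  11  43] [284.  190.9] [(25.5, -3.7, 25.8, 2.5), (26.2, -3.6, 26.5, 2.494), (31.4, -3.3, 31.6, 2.462)]
[279 210   6  22  79] [281.5 220.7] [(-0.3, -1.5, 1.6, 4.115), (0.8, -1.5, 1.7, 3.422), (8.7, -1.4, 8.8, 2.519)]
```

View pics/c8.png

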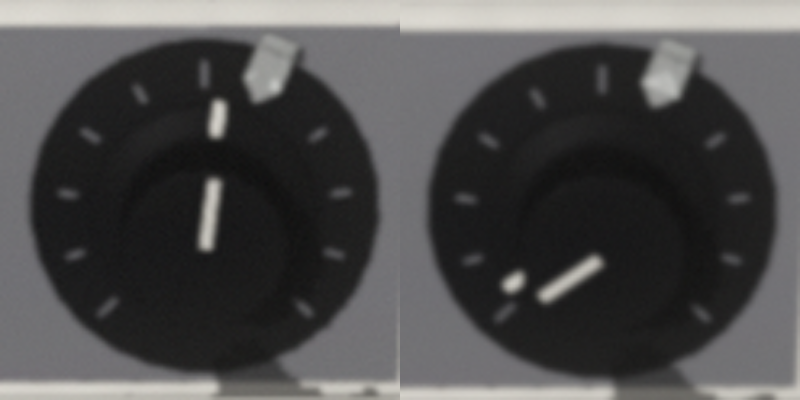

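Left crop (now): the pointer's skirt line (219,101)–(215,137), rider tip at about (260,104), tick at the rear (204,73); the pointer is still short of the rider. Rider has not moved compared with the right crop (before).

Run:
```python
from h import *
from scipy.optimize import least_squares
m=np.load("m8.npy",allow_pickle=True).item()
f=lambda x,y:(217+x/3.226-.35,154+y/3.2-.35)
T={0:(107,307),1:(75,255),2:(67,193),3:(90,135),4:(140,93),5:(204,73),7:(318,133),8:(340,192),9:(333,253),10:(304,307)}
P=np.array([onp(*f(*T[k]),.5,m)[:2] for k in T]);A=np.array([k*.4712 for k in T])
def r(q): 
    t=A-.75*np.pi+q[3];return (P-np.c_[q[0]+q[2]*np.cos(t),q[1]-q[2]*np.sin(t)]).ravel()
q=least_squares(r,[0,0,42,0]);print(q.x,np.abs(q.fun).max());q=q.x
def ang(p):
    x,y=p[0]-q[0],p[1]-q[1];return round(np.hypot(x,y),1),round((np.arctan2(-y,x)+.75*np.pi-q[3])%6.283,3)
for n,x,y,h in(("rider tip",259,104,4),("rider far",285,40,4),("ptr out",219.5,100,8),("ptr in",214,137,8),("line out",214,179,36),("line in",206,249,36)): print(n,ang(onp(*f(x,y),h,m)))
m6=np.load("m6.npy",allow_pickle=True).item()
g=lambda x,y:(218+x/3.226-.35-400/3.226,153+y/3.2-.35)
for n,x,y,h in(("old rider",659,107,4),("old ptr",503,290,8),("old line",540,300,36)): print(n,ang(onp(*g(x,y),h,m6)))
```

```text
[-1.03666302e+00 -2.17431638e-01  3.72966433e+01 -6.66538801e-04] 0.8820367707985319
rider tip (np.float64(33.7), np.float64(2.792))
rider far (np.float64(51.3), np.float64(2.77))
ptr out (np.float64(32.5), np.float64(2.48))
ptr in (np.float64(22.8), np.float64(2.47))
line out (np.float64(18.5), np.float64(2.481))
line in (np.float64(1.3), np.float64(2.657))
old rider (np.float64(34.4), np.float64(2.81))
old ptr (np.float64(31.4), np.float64(0.185))
old line (np.float64(17.8), np.float64(0.158))
```

Call:
move_arm(
  targets=[2,0.4,-10,0,0,0,2,0.4,-10,0,0,0,2,0.4,-10,0,0,0,2,0.4,-10,0,0,0,2,0.4,-10,0,0,0,2,0.4,-10,0,0,0,1.7,0.3,-12,0,0,0,0,0,0,0,0,0],
  gripper=-0.4,
)

```text
clock: 28.55
eef_pos: [433.2, -89.4, 108.5]
tool_rot: [-3.138, -0.346, 0.149]
wrist_force: [-0.3, 0.3, 0.0]
gripper_width: 59.9
finger_force: 0.0
```

Call:
move_arm(
  targets=[2.5,0.4,-7,0,0,0,2.5,0.4,-7,0,0,0,2.5,0.4,-7,0,0,0,2.5,0.4,-7,0,0,0,2.5,0.4,-7,0,0,0,2,0.3,-6,0,0,0,1.5,0.2,-3.6,0,0,0,0,0,0,0,0,0],
)

```text
clock: 29.22
eef_pos: [449.8, -87.2, 64.5]
tool_rot: [-3.141, -0.348, 0.152]
wrist_force: [-0.7, -0.1, 0.5]
gripper_width: 59.8
finger_force: 0.0
```

Call:
move_arm(
  targets=[0,0,0,0,0,0,0,0,0,0,0,0,0,0,0,0,0,0,0,0,0,0,0,0,0,0,0,0,0,0,0,0,0,0,0,0,0,0,0,0,0,0,0,0,0,0,0,0],
  gripper=1,
)

```text
clock: 29.88
eef_pos: [449.8, -88.0, 65.9]
tool_rot: [3.14, -0.35, 0.152]
wrist_force: [-4.7, -3.9, 4.2]
gripper_width: 39.2
finger_force: 59.6
```

Now 0.305 rad clockwise.

Call:
move_arm(
  targets=[0,0,0,0.017,0.0025,-0.047,0,0,0,0.017,0.0025,-0.047,0,0,0,0.017,0.0025,-0.047,0,0,0,0.017,0.0025,-0.047,0,0,0,0.017,0.0025,-0.047,0,0,0,0.018,0.003,-0.053,0,0,0,0,0,0,0,0,0,0,0,0],
)

```text
clock: 30.55
eef_pos: [449.8, -87.7, 66.0]
tool_rot: [-3.034, -0.334, -0.172]
wrist_force: [-4.0, -1.9, 6.5]
gripper_width: 39.3
finger_force: 59.7
```

Call:
move_arm(
  targets=[0,0,0,0,0,0,0,0,0,0,0,0,0,0,0,0,0,0,0,0,0,0,0,0,0,0,0,0,0,0,0,0,0,0,0,0,0,0,0,0,0,0,0,0,0,0,0,0],
  gripper=-0.4,
)

```text
clock: 31.22
eef_pos: [449.8, -87.4, 65.3]
tool_rot: [-3.033, -0.332, -0.173]
wrist_force: [0.1, -0.7, -0.4]
gripper_width: 59.7
finger_force: 0.0
```

Call:
move_arm(
  targets=[-2,-0.3,6,0,0,0,-4,-0.6,11,0,0,0,-5,-0.8,14,0,0,0,-5,-0.8,14,-0.034,-0.005,0.094,-4,-0.5,11,-0.034,-0.005,0.094,-3,-0.5,15,-0.034,-0.005,0.094,-3,-0.5,20,0,0,0,-3,-0.5,20,0,0,0],
)

```text
clock: 31.88
eef_pos: [420.1, -91.7, 177.4]
tool_rot: [-3.14, -0.348, 0.145]
wrist_force: [0.1, -0.3, 0.7]
gripper_width: 59.9
finger_force: 0.0
```

Call:
move_arm(
  targets=[0,0,5,0,0,0,0,0,0,0,0,0,0,0,0,0,0,0,0,0,0,0,0,0,0,0,0,0,0,0,0,0,0,0,0,0,0,0,0,0,0,0,0,0,0,0,0,0],
)

```text
clock: 32.55
eef_pos: [420.8, -91.8, 181.0]
tool_rot: [-3.14, -0.348, 0.145]
wrist_force: [-0.1, 0.3, 0.4]
gripper_width: 59.4
finger_force: 0.0
```

Run:
```python
from h import *
s=state();print(s["eef_pos"],s["tool_rot"],s["clock"])
m=camera_model("wrist");np.save("m9.npy",m,allow_pickle=True);b=save("wrist","pics/w9.png")
a=cv2.cvtColor(b,cv2.COLOR_RGB2GRAY);u,v=map(int,proj("wrist",D));x0,y0=u-62,v-65;a=a[y0:v+60,x0:u+62]
q=(-1.04,-.22)
def ang(p):
    x,y=p[0]-q[0],p[1]-q[1];return round(float(np.hypot(x,y)),1),round(float((np.arctan2(-y,x)+.75*np.pi)%6.283),3)
n,L,S,C=cv2.connectedComponentsWithStats((a>130).astype(np.uint8))
for i in range(1,n):
    if 3<S[i][4]<600:
        c=C[i]+[x0,y0];print(S[i]+[x0,y0,0,0,0],np.round(c,1),[ang(onp(*c,h,m)) for h in(4,8,36)])
# front bar and flasks: from m9 view, bar axis row near u=150..300
g=cv2.cvtColor(b,cv2.COLOR_RGB2GRAY)
print("bar pred rows",[proj("wrist",W(x,0,114)) for x in(22,27)],g[0:50,int(proj("wrist",W(25,0,114))[0])].tolist())
```

```text
[420.75914106 -91.82077326 180.98667767] [-3.13986138 -0.34826602  0.14520257] 32.55
[291 189   8  11  48] [294.2 194.1] [(27.0, 2.792), (27.6, 2.776), (32.4, 2.673)]
[281 213  12  20  83] [286.1 222.3] [(4.6, 3.896), (4.6, 3.657), (10.2, 2.759)]
[336 249   6  27  42] [340.1 266. ] [(66.0, 4.587), (64.4, 4.571), (53.0, 4.448)]
[218 273 124   7 570] [260.2 276.3] [(53.1, 5.856), (51.2, 5.863), (38.4, 5.94)]
[328 273   4   4  12] [329.3 274.1] [(64.5, 4.768), (62.7, 4.757), (50.3, 4.647)]
bar pred rows [array([203.12618407,  32.68629531]), array([203.21137911,  26.04726496])] [21, 21, 19, 21, 20, 20, 21, 21, 23, 18, 19, 21, 22, 32, 63, 95, 111, 118, 122, 124, 126, 125, 123, 121, 117, 112, 105, 99, 93, 87, 80, 72, 64, 54, 44, 39, 36, 33, 25, 21, 19, 18, 16, 16, 15, 16, 18, 16, 14, 15]
```

Run:
```python
from h import *
for f,mf in(("w6","m6"),("w8","m8"),("w9","m9")):
    m=np.load(mf+".npy",allow_pickle=True).item();a=cv2.cvtColor(cv2.imread(f"pics/{f}.png"),cv2.COLOR_BGR2GRAY)
    u,v=proj("wrist",D+px*38-ey*16+nz*4,m).astype(int);k=(a[v-13:v+13,u-14:u+14]>120).astype(np.uint8)
    n,L,S,C=cv2.connectedComponentsWithStats(k);i=1+np.argmax(S[1:,4]);ys,xs=np.where(L==i)
    j=ys>=ys.max()-1;t=(xs[j].mean()+u-14,ys.max()+.5+v-13)
    print(f,S[i],onp(*(C[i]+[u-14,v-13]),4,m),"tip",onp(*t,4,m))
```

```text
w6 [  0   0  28  23 256] (40.8, -17.2, 44.3, 2.756) tip (30.4, -15.2, 34.0, 2.821)
w8 [  0   0  28  23 264] (41.4, -16.7, 44.6, 2.74) tip (30.8, -15.0, 34.3, 2.81)
w9 [  0   0  28  23 327] (42.0, -16.9, 45.2, 2.738) tip (30.6, -14.8, 34.0, 2.807)
```

```bash
python3 -c "
from workcell import *
print(close_job())"
```

```text
the job is handed in; nothing more can be done
None
```

I handed the job in at about 33 s: the flask is on the platform and released, the front bar is pushed up until it met firm resistance, and the dial reads about 2.78 rad against the rider's 2.79. The rider hasn't moved. I judged the flasks' final fit from the push force and the bar's position, not from a last picture, and the hand-in gave no verdict.

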